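# Empty the cedar balls from the tilting dial dispenser

## Task

Turn the dial on the tilting dispenser so that its widest opening lies squarely over the mouth, before you tip anything. Then tip the dispenser over with its crank, rocking it if any stick, until all three cedar boot balls have dropped into the green tub below, and finally crank it back fully upright and let go. Leave the tub standing under the dispenser, and do not disturb the tins, torch, brush or jar.

Things in the scene. Friction and masses are not known exactly. Their poses are not given: they have to be found in the camera images.
- pivot (a point): Point on the pivot axis of the tilting dispenser, half-way between the posts of its bolted-down steel stand, 215 mm above the table; does not tip. y runs along the pivot axis, z up, x away from the robot, to the side to which the dispenser tips. Stand: base plate 300 x 200 mm; posts 45 x 10 mm, 238 mm high, at y = +-83 mm.
- mouth (a point): Centre of the mouth in the dark fixed lid of the square steel hopper (140 x 140 mm, from 50 mm below to 60 mm above the pivot axis); tips with it, z out of the lid. The mouth is 58 mm wide (y) and 48 mm long, its centre 42 mm to the +x side of the hopper's middle. A round aluminium dial, 144 mm across, 5 mm thick, lies over the lid.
- hopper (a joint): Tipping angle of the hopper in rad: 0 upright (start; a stop), grows as its top goes over towards +x of pivot; 2.3 at the far stop. Stiff (about 0.25 N m, some 3.6 N at the crank handle): stays where it is left. With the dial set, the balls begin to roll out from about 1.6 and fall out well at 2.0 to 2.2.
- dial_plate (a joint): Dial angle in rad, anticlockwise from above positive. Three wedge-shaped openings: wide (about 44 mm), medium (16 mm), narrow (6 mm). At 0 the wide one is squarely over the mouth, at 1.36 the medium, at 2.18 the narrow. Starts at 0.75 to 1.4; travel -0.6 to 2.3, no stop or click at 0. Stiff (0.06 N m), stays where left. Only the wide one lets a ball through.
- dial_knob (a point): Centre (half-way up) of the black grip bar in the middle of the dial: bar 46 mm long, 12 mm wide, 30 mm tall, its foot on the dial, its top 96 mm above pivot. The point turns with the dial: its x axis runs along the bar and points to the wide opening, z is the dial's axis (up when the hopper is upright).
- crank_grip (a point): Centre of the black crank handle: a level sleeve 20 mm thick, 80 mm long, parallel to the pivot axis, 147 mm along -y from pivot, 70 mm off the axis. It spins freely on its pin, so a gripper may keep pointing down. The crank turns with the hopper: at tipping angle a it stands a - 1.082 rad from vertical, towards +x of pivot. Crank arm at y = -99 mm. Ignore this point's orientation.
- tub_floor (a point): Centre of the inner floor of the open green plastic tub, 220 (x) x 132 (y) x 80 mm tall, wall 4 mm, which stands loose on the base plate (6 mm thick) between the posts, its centre about 60 mm to the +x side of the pivot. Axes along the tub's sides, z up.
- ball1_center (a point): Centre of a loose plain wooden (cedar) ball, 26 mm across, 12 g; starts inside the closed hopper.
- ball2_center (a point): Centre of a loose plain wooden (cedar) ball, 26 mm across, 12 g; starts inside the closed hopper.
- ball3_center (a point): Centre of a loose plain wooden (cedar) ball, 26 mm across, 12 g; starts inside the closed hopper.
- tin_flat: Closed flat tin, 88 mm across, 34 mm tall; bystander. Origin: centre of its underside.
- tin_tall: Closed tin, 76 mm across, 75 mm tall; bystander. Origin: centre of its underside.
- torch: Press-button torch in yellow plastic lying on the table, 120 mm long, 46 mm thick; bystander. Origin: under its middle, x along it.
- brush: Beech shoe brush, 150 x 45 x 41 mm; bystander. Origin: centre of its underside, x along it.
- jar: Closed brown glass jar, 64 mm across, 90 mm tall; bystander. Origin: centre of its underside.

How it is judged:
By the outcome, as a careful person would: the job done as asked, in the order asked, and still so for the second after the job is handed in, with the robot touching nothing.
It also fails if it takes over 58 s, if anything falls off the work surface, if the arm or the gripper's body presses on something with over 40 N, if the wrist force passes 120 N, or if a joint passes its speed limit or range.

## Robot

A 6-joint arm with a two-finger parallel gripper is mounted at the origin on the work surface. World frame = base frame: x ahead of the robot, y to its left, z up, the work surface at z = 0. Lengths are in mm, angles in degrees, forces in N, time in s.
With the tool pointing down it reaches from about 350 to 725 mm from the base axis. Payload 4.3 kg.
Tool frame: the origin (TCP) lies between the finger pads; the fingertips stand 17 mm ahead of it and the grasp point (between the pads) lies 2 mm behind it (bot.tcp_to_tips is the z of the fingertips in the tool frame, in mm); z points along the fingers, y is the direction in which the jaws open and shut (so a half turn about z gives the same grasp; the last joint's range is limited). The gripper opens to 85 mm and grips with 20 to 120 N. Pads are 22 mm wide; open, the fingers measure 114 mm over their backs; the gripper's body (76 mm by 85 mm) begins 54 mm behind the grasp point. The pads swing forward as they close: fully open they stand 13 mm farther back than shut.
Start: joints at [-75.991, 21.618, 4.641, 73.018, 0, 83.68], TCP at [199.769, -539.219, 248.329] pointing down, gripper open.
Joint ranges: [-156.06, 156.06], [-48.1, 94.91], [-58.44, 69.94], [-101.28, 121.22], [-78.64, 73.56], [-180, 180]. Speed limits (degrees/s): [147.25, 147.25, 180, 180, 180, 180].

## Interface

Orientations are given as a 3x3 rotation matrix whose columns are the frame's x, y, z axes.
In Python, from cell import monitor, imaging, bot gives the robot as it stands.
- The arm moves only by the tool play_rows, never from a script. Its argument "increments" is a list of rows, each a list of 2 entries, a list of its own where there are three numbers: the shift along the tool's x, y, z in mm, then the turn, a rotation vector about the tool's x, y, z in degrees. In form: [[[tx, ty, tz], [ax, ay, az]], ...]. A call has 1 to 20 rows; each row is the pose to reach, as a shift and turn from the pose commanded when the call began, along the tool's axes at that moment; what a row does not reach only later rows make up. A row lasts 1/12 s, in which the tool goes at most 41.7 mm and 7.16 degrees, less where a joint would pass 70% of its speed; a pose out of reach is approached as far as the arm can. A call with a gripper value outside its range is refused whole. "gripper" is the gripper command: -1 is fully open, 1 is shut, values between are in proportion, set as the call begins (left out, the last holds). The fingers move at their own pace and stop on an object; "newtons" is the grip in N (left out, the last holds). Time passes only in rows, so rows that repeat a pose let the fingers close. It gives the time, the measured TCP pose, the force and the opening at its end, in the units of the state.
- monitor.get_state(): the state, without advancing time (a new reading comes with each control period).
- imaging.get_image(name): name is "scene" or "top" or "wrist"; returns (picture, depth): 400x640x3 uint8, blue, green, red; 400x640 float32, mm along the optical axis (not along the pixel's ray), 0 where there is no reading.
- imaging.camera_params(name): a dict with "fx", "fy", "cx", "cy" (pixels), "T" (4x4, takes a point from camera to world coordinates). Camera axes: x right, y down, z forward; pixel columns grow to the right and rows downward; lengths in mm; the calibration is good to about 2 mm. A picture is of the moment at which its call begins: read the wrist's pose just before it. camera_params takes no time and is no camera call; for the wrist camera it gives the pose at the moment of the call.
- bot.hand_in(): hands the job in, once; it reports no verdict.
The state is a dict: "time": time; "q": joint angles; "joint_velocities": joint speeds; "joint_torque": joint torques, N m; "position": TCP position; "orientation": TCP orientation; "force": force on the tool from outside, world axes, zero at the start; "wrist_torque": the same for the moment, N m; "opening": opening from 0.0 (shut) to 1.0 (fully open).
Only numpy, scipy, OpenCV 4.12 (cv2) and the standard library are available. Lean on these libraries where they do the work, as an engineer would, in place of code of your own. Each camera call takes 0.05 s, during which the arm holds its last target. There are 200 camera calls.

## Working session

There is one attempt and no reset: what is moved stays moved. The work goes in short steps, Python scripts to look and compute and a tool call to move; the robot and the scene stay as the last step left them, time stands still between calls to the robot, and variables do not carry over. Pictures are saved under pics/ and viewed, about 8 in all and at most 12, crops included, and the job is handed in when it is done.

Besides the shell and the picture viewer there is one more tool, called after "Emit:" as name(argument=value, ...) on one line, values as JSON. play_rows: Moves the arm, as the interface text tells. Its arguments: {"type":"object","properties":{"increments":{"type":"array"},"gripper":{"type":"number"},"newtons":{"type":"number"}},"required":["increments"]}

```bash
mkdir -p pics; ls; cat > h.py <<'E'
import numpy as np, cv2
from cell import monitor, imaging, bot
def snap(n,f=None):
    p=imaging.camera_params(n); im,d=imaging.get_image(n)
    if f: cv2.imwrite('pics/'+f,im)
    np.savez('%s.npz'%n,im=im,d=d,T=p['T'],K=[p['fx'],p['fy'],p['cx'],p['cy']])
    return im,d
def pt(n,u,v,dep=None,r=1):
    z=np.load('%s.npz'%n); fx,fy,cx,cy=z['K']
    if dep is None:
        w=z['d'][v-r:v+r+1,u-r:u+r+1]; dep=np.median(w[w>0])
    return (z['T']@np.array([(u-cx)/fx*dep,(v-cy)/fy*dep,dep,1]))[:3]
def onz(n,u,v,h):
    z=np.load('%s.npz'%n); fx,fy,cx,cy=z['K']; T=z['T']
    r=T[:3,:3]@np.array([(u-cx)/fx,(v-cy)/fy,1]); o=T[:3,3]
    return o+r*(h-o[2])/r[2]
E
python3 - <<'E'
from h import *
np.set_printoptions(precision=3,suppress=True)
snap('top','t1.png'); snap('scene','s1.png')
for n in('top','scene'): print(imaging.camera_params(n))
s=monitor.get_state(); print(s['time'],s['position'],s['orientation'],s['force'])
E
```

```text
pics
{'fx': 371.1210100808238, 'fy': 371.1210100808238, 'cx': 317.5251914133364, 'cy': 198.45302520443468, 'T': array([[  -0.027,   -0.993,    0.113,  436.501],
       [  -1.   ,    0.026,   -0.005,   25.13 ],
       [   0.002,   -0.113,   -0.994, 1188.368],
       [   0.   ,    0.   ,    0.   ,    1.   ]])}
{'fx': 402.79179654935155, 'fy': 402.79179654935155, 'cx': 317.7313809498758, 'cy': 199.5447841325357, 'T': array([[  -0.233,    0.78 ,   -0.58 , 1140.085],
       [   0.972,    0.183,   -0.144,  145.336],
       [  -0.006,   -0.598,   -0.801, 1006.451],
       [   0.   ,    0.   ,    0.   ,    1.   ]])}
0.1 [ 199.639 -538.654  247.472] [[ 0.938  0.347 -0.   ]
 [ 0.347 -0.938  0.002]
 [ 0.    -0.002 -1.   ]] [ 0.631 -0.008 -0.026]
```

View pics/t1.png

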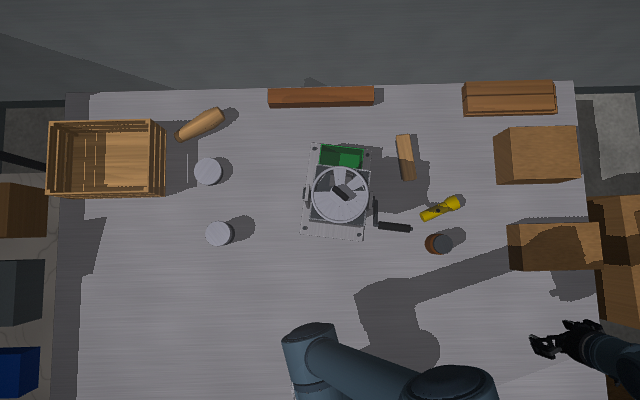

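View pics/s1.png

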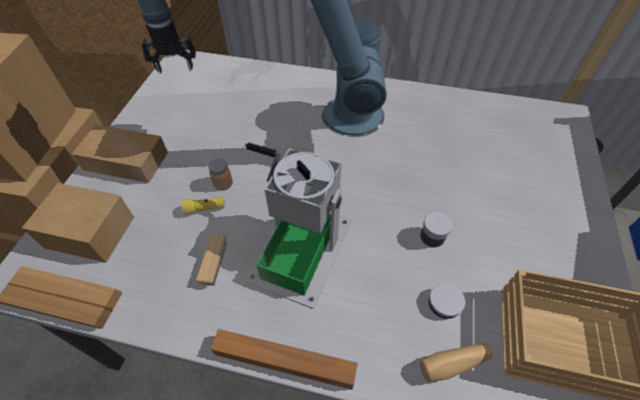

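The top view shows the dispenser at about (340,193), with the crank handle at (393,227), the jar at (438,243), the torch at (440,208) and the brush at (405,157). I'll enlarge the dispenser.

```bash
python3 - <<'E'
from h import *
np.set_printoptions(precision=1,suppress=True)
z=np.load('top.npz'); im=z['im'][135:250,290:450]
cv2.imwrite('pics/t2.png',cv2.resize(im,None,fx=5,fy=5,interpolation=cv2.INTER_CUBIC))
for u,v in [(330,200),(342,191),(385,226),(400,228),(365,190),(316,190),(340,215),(342,150),(438,243),(440,208),(405,157)]: print(u,v,pt('top',u,v))
E
```

```text
330 200 [534.5  -9.9 282. ]
342 191 [552.4 -38.2 309.5]
385 226 [ 468.1 -146.7  256.5]
400 228 [ 462.  -184.   257.1]
365 190 [557.1 -97.  281.3]
316 190 [561.3  23.8 274.3]
340 215 [497.  -33.3 281.4]
342 150 [716.7 -61.5  47.6]
438 243 [ 419.7 -331.    89.8]
440 208 [ 526.5 -359.8   41.2]
405 157 [ 690.7 -260.    40.2]
```

View pics/t2.png

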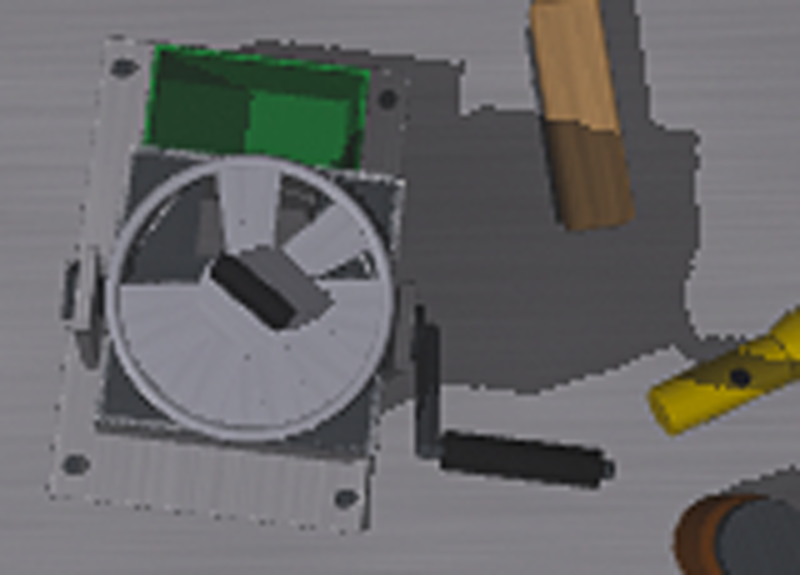

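```bash
python3 - <<'E'
from h import *
np.set_printoptions(precision=1,suppress=True)
P=lambda u,v,h: onz('top',290+(u+.5)/5-.5,135+(v+.5)/5-.5,h)
B=[P(*q,6) for q in [(125,67),(388,98),(75,464),(346,498)]]
print(np.array(B))
ang=lambda a,b: np.degrees(np.arctan2((b-a)[1],(b-a)[0]))
print('xyaw',ang(B[2],B[0]),ang(B[3],B[1]),'y-90',ang(B[1],B[0])-90,ang(B[3],B[2])-90)
print('handle',P(440,452,257),P(605,470,257),ang(P(605,470,257),P(440,452,257))-90)
print('dial centre',P(249,297,281),'D',P(107,297,281),P(392,297,281),P(249,156,281),P(249,440,281))
print('bar',ang(P(283,318,311),P(220,266,311)),(P(283,318,311)+P(220,266,311))/2)
# bar by depth
z=np.load('top.npz'); pts=[]
for v in range(178,206):
  for u in range(325,357):
    p=pt('top',u,v,z['d'][v,u]);
    if p[2]>300: pts.append(p)
pts=np.array(pts); c=pts.mean(0); w,V=np.linalg.eigh(np.cov(pts[:,:2].T)); print(len(pts),c,np.degrees(np.arctan2(*V[::-1,1])),np.sqrt(w*12))
pts=np.array([pt('top',u,v,z['d'][v,u]) for v in range(215,240) for u in range(376,420)]); pts=pts[(pts[:,2]>245)]
c=pts.mean(0); w,V=np.linalg.eigh(np.cov(pts[:,:2].T)); print(len(pts),c,np.degrees(np.arctan2(*V[::-1,1])),np.sqrt(w*12))
E
```

```text
[[ 736.    24.3    6. ]
 [ 710.8 -146.1    6. ]
 [ 479.    62.8    6. ]
 [ 452.8 -108.6    6. ]]
xyaw -8.514034488681098 -8.271418932043032 y-90 -8.381964711053755 -8.667466393184313
handle [ 471.  -128.2  257. ] [ 459.8 -210.4  257. ] -7.76151157342602
dial centre [548.9 -33.6 281. ] D [550.7  36.4 281. ] [ 547.  -104.1  281. ] [619.5 -35.9 281. ] [478.5 -31.2 281. ]
bar 48.54894369805452 [547.5 -32.9 311. ]
110 [537.9 -28.5 389.9] 153.65849416451582 [ 42.3 127.2]
289 [ 465.8 -160.9  286.9] 92.94810831877489 [ 30.5 150.2]
```

Measured stand yaw is −8.45° and pivot is (548, −33). That predicts the handle at (465, −170), against a measured (465.4, −169.3). The dial is at about +57°. I'll go above it.

Emit:
play_rows(increments=[[[502,-353,-152],[0,0,-104]],[[502,-353,-152],[0,0,-104]],[[502,-353,-152],[0,0,-104]],[[502,-353,-152],[0,0,-104]],[[502,-353,-152],[0,0,-104]],[[502,-353,-152],[0,0,-104]],[[502,-353,-152],[0,0,-104]],[[502,-353,-152],[0,0,-104]],[[502,-353,-152],[0,0,-104]],[[502,-353,-152],[0,0,-104]],[[502,-353,-152],[0,0,-104]],[[502,-353,-152],[0,0,-104]],[[502,-353,-152],[0,0,-104]],[[502,-353,-152],[0,0,-104]],[[502,-353,-152],[0,0,-104]],[[502,-353,-152],[0,0,-104]],[[502,-353,-152],[0,0,-104]]], gripper=-0.3, newtons=40)

```text
time: 1.52
position: [549.1, -31.7, 399.9]
orientation: [[-0.567, 0.824, -0.0], [0.824, 0.567, 0.0], [0.0, -0.0, -1.0]]
force: [-0.3, -0.1, -0.1]
opening: 0.65
```

Emit:
play_rows(increments=[[[0,0,0],[0,0,-104]],[[0,0,0],[0,0,-104]],[[0,0,0],[0,0,-104]],[[0,0,0],[0,0,-104]],[[0,0,0],[0,0,-104]],[[0,0,0],[0,0,-104]],[[0,0,0],[0,0,-104]],[[0,0,0],[0,0,-104]],[[0,0,0],[0,0,-104]],[[0,0,0],[0,0,-104]],[[0,0,0],[0,0,-104]],[[0,0,0],[0,0,-104]],[[0,0,0],[0,0,-104]],[[0,0,0],[0,0,-104]],[[0,0,0],[0,0,-104]],[[0,0,0],[0,0,-104]]])

```text
time: 2.85
position: [546.8, -35.5, 399.8]
orientation: [[-0.666, -0.746, -0.002], [-0.746, 0.666, -0.001], [0.001, 0.001, -1.0]]
force: [0.1, -0.4, -0.4]
opening: 0.648
```

```bash
cat >> h.py <<'E'
def st():
    s=monitor.get_state(); R=np.array(s['orientation'])
    print('t %.2f'%s['time'],'pos',np.round(s['position'],1),'ytool',np.round(np.degrees(np.arctan2(R[1,1],R[0,1])),1),'zt',np.round(R[:,2],3),'F',np.round(s['force'],1),'op',s['opening'],'q',np.round(s['q'],0)); return s
def inc(*P):
    s=st(); R=np.array(s['orientation'])
    for p in P: print(p,'->',np.round(R.T@(np.array(p)-s['position']),1))
E
python3 - <<'E'
from h import *
inc((548,-33.3,305)); snap('wrist','w1.png')
E
```

```text
t 2.85 pos [546.8 -35.5 399.8] ytool 138.2 zt [-0.002 -0.001 -1.   ] F [ 0.1 -0.4 -0.4] op 0.6479706971359435 q [-10.  20.  24.  95.  -0. -59.]
(548, -33.3, 305) -> [-2.6  0.5 94.8]
```

View pics/w1.png

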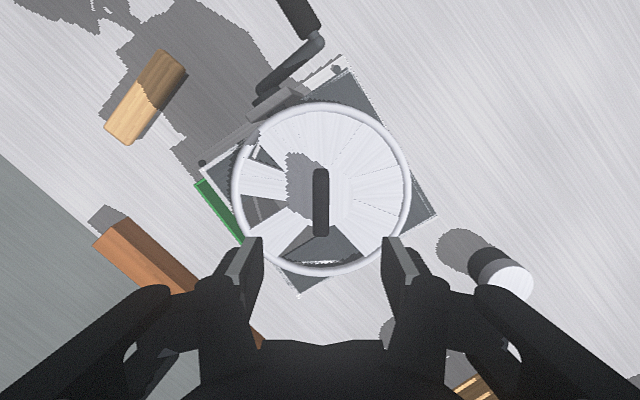

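The wrist view shows the bar upright in the image at (321, 168–237), between the jaws and aligned with them. I'll check its position, then descend.

```bash
python3 - <<'E'
from h import *
np.set_printoptions(precision=1,suppress=True)
a,b=onz('wrist',321,170,311),onz('wrist',321,235,311); print(a,b,(a+b)/2,np.degrees(np.arctan2(*(b-a)[1::-1])), pt('wrist',321,200))
c=onz('wrist',321,188,281);print('dial c',c)
E
```

```text
[529.8 -54.7 311. ] [561.5 -19.3 311. ] [545.6 -37.  311. ] 48.172840165633716 [544.1 -38.8 310.6]
dial c [543.5 -39.5 281. ]
```

Emit:
play_rows(increments=[[[0,0,30],[0,0,0]],[[0,0,60],[0,0,0]],[[0,0,80],[0,0,0]],[[0,0,95],[0,0,0]],[[0,0,95],[0,0,0]]])

```text
time: 3.32
position: [545.3, -34.3, 301.4]
orientation: [[-0.667, -0.745, -0.007], [-0.745, 0.667, 0.001], [0.004, 0.006, -1.0]]
force: [-0.6, 0.6, -0.9]
opening: 0.646
```

Emit:
play_rows(increments=[[[0,0,0],[0,0,0]],[[0,0,0],[0,0,0]],[[0,0,0],[0,0,0]],[[0,0,0],[0,0,0]],[[0,0,0],[0,0,0]],[[0,0,0],[0,0,0]]], gripper=1, newtons=30)

```text
time: 3.82
position: [548.8, -34.3, 306.9]
orientation: [[-0.665, -0.747, 0.003], [-0.747, 0.665, -0.001], [-0.001, -0.004, -1.0]]
force: [0.6, -2.2, 6.4]
opening: 0.131
```

Emit:
play_rows(increments=[[[0,0,0],[0,0,4]],[[0,0,0],[0,0,8]],[[0,0,0],[0,0,12]],[[0,0,0],[0,0,16]],[[0,0,0],[0,0,20]],[[0,0,0],[0,0,20]]])

```text
time: 4.32
position: [548.9, -34.4, 306.9]
orientation: [[-0.882, -0.472, 0.004], [-0.472, 0.882, -0.002], [-0.002, -0.003, -1.0]]
force: [1.3, -2.2, 5.6]
opening: 0.131
```

Emit:
play_rows(increments=[[[0,0,0],[0,0,5]],[[0,0,0],[0,0,10]],[[0,0,0],[0,0,15]],[[0,0,0],[0,0,20]],[[0,0,0],[0,0,25]],[[0,0,0],[0,0,30]],[[0,0,0],[0,0,34]],[[0,0,0],[0,0,36.7]],[[0,0,0],[0,0,36.7]],[[0,0,0],[0,0,36.7]]])

```text
time: 5.15
position: [548.9, -34.5, 306.9]
orientation: [[-0.989, 0.146, 0.004], [0.146, 0.989, -0.002], [-0.004, -0.001, -1.0]]
force: [0.7, -2.5, 5.6]
opening: 0.133
```

Emit:
play_rows(increments=[[[0,0,0],[0,0,0]],[[0,0,0],[0,0,0]],[[0,0,0],[0,0,0]],[[0,0,-40],[0,0,0]],[[0,0,-80],[0,0,0]],[[0,0,-95],[0,0,0]],[[0,0,-95],[0,0,0]],[[0,0,-95],[0,0,0]]], gripper=-0.4)

```text
time: 5.82
position: [548.4, -33.7, 400.9]
orientation: [[-0.989, 0.145, 0.002], [0.145, 0.989, -0.0], [-0.002, 0.0, -1.0]]
force: [0.2, 0.3, -0.7]
opening: 0.703
```

```bash
python3 - <<'E'
from h import *
st(); im,d=snap('wrist'); im2,_=snap('top')
a=cv2.resize(im[70:330,150:490],None,fx=1.5,fy=1.5)
b=cv2.resize(im2[160:235,310:385],(390,390),interpolation=cv2.INTER_CUBIC)[:390,:280]
cv2.imwrite('pics/w2.png',np.hstack([a,b]))
E
```

```text
t 5.82 pos [548.4 -33.7 400.9] ytool 81.6 zt [ 0.002 -0.    -1.   ] F [ 0.2  0.3 -0.7] op 0.7028959240636279 q [-10.  20.  25.  95.   0.  -2.]
```

View pics/w2.png

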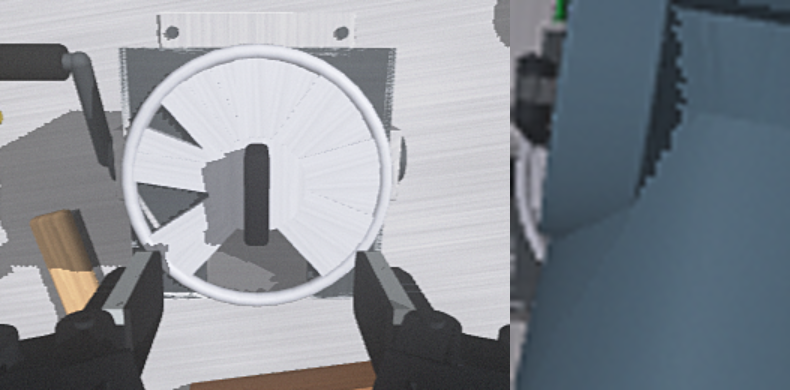

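The dial looks square: the bar at x≈257 in the crop is parallel to the hopper's sides, with the wide opening centred on it. The top camera is blocked by the arm. Next is the crank.

Emit:
play_rows(increments=[[[62,-155,0],[0,0,90]],[[62,-155,0],[0,0,90]],[[62,-155,0],[0,0,90]],[[62,-155,0],[0,0,90]],[[62,-155,0],[0,0,90]],[[62,-155,0],[0,0,90]],[[62,-155,0],[0,0,90]],[[62,-155,0],[0,0,90]],[[62,-155,0],[0,0,90]],[[62,-155,0],[0,0,90]],[[62,-155,0],[0,0,90]],[[62,-155,0],[0,0,90]],[[62,-155,0],[0,0,90]],[[62,-155,0],[0,0,90]],[[62,-155,0],[0,0,90]]], gripper=-0.6)

```text
time: 7.17
position: [463.5, -177.8, 399.0]
orientation: [[0.144, 0.99, -0.002], [0.99, -0.144, 0.001], [0.001, -0.002, -1.0]]
force: [-0.0, -0.7, -0.5]
opening: 0.8
```

```bash
python3 - <<'E'
from h import *
inc((464.6,-178.2,246)); snap('wrist','w3.png')
E
```

```text
t 7.17 pos [ 463.5 -177.8  399. ] ytool -8.3 zt [-0.002  0.001 -1.   ] F [-0.  -0.7 -0.5] op 0.799523923552389 q [-28.  13.  15.  92.   0.  70.]
(464.6, -178.2, 246) -> [ -0.4   1.5 153. ]
```

View pics/w3.png

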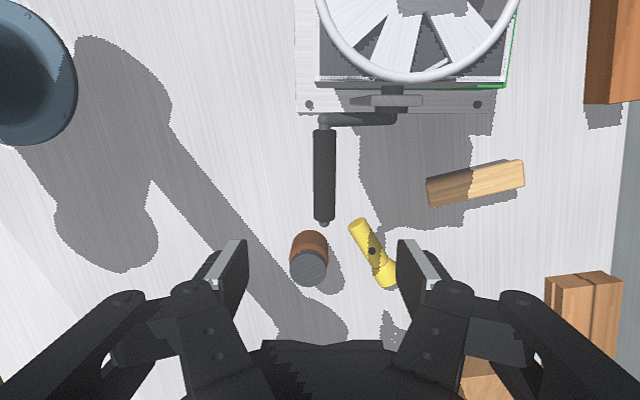

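The handle is at (324, 130–220), centred between the jaws. I'll descend and grip it.

Emit:
play_rows(increments=[[[0,1,35],[0,0,0]],[[0,1,70],[0,0,0]],[[0,1,105],[0,0,0]],[[0,1,135],[0,0,0]],[[0,1,153],[0,0,0]],[[0,1,153],[0,0,0]],[[0,1,153],[0,0,0]]])

```text
time: 7.8
position: [464.0, -177.7, 246.5]
orientation: [[0.145, 0.989, -0.003], [0.989, -0.145, 0.001], [0.001, -0.003, -1.0]]
force: [-0.3, 0.4, 1.0]
opening: 0.798
```

Emit:
play_rows(increments=[[[0,0,0],[0,0,0]],[[0,0,0],[0,0,0]],[[0,0,0],[0,0,0]],[[0,0,0],[0,0,0]],[[0,0,0],[0,0,0]],[[0,0,0],[0,0,0]]], gripper=1, newtons=40)

```text
time: 8.3
position: [465.0, -178.6, 248.4]
orientation: [[0.146, 0.989, 0.001], [0.989, -0.146, -0.001], [-0.001, 0.001, -1.0]]
force: [-3.8, 0.1, 5.9]
opening: 0.219
```

```bash
python3 - <<'E'
from h import *
s=st()
p=np.array(s['position']); R=np.array(s['orientation'])
# arc in tool axes: tool y = +x', tool z = -z'
for a in np.arange(0,2.21,.1):
    print('%.1f'%a, np.round([70*(np.sin(a-1.082)+np.sin(1.082)), -70*(np.cos(a-1.082)-np.cos(1.082))],0))
E
```

```text
t 8.30 pos [ 465.  -178.6  248.4] ytool -8.4 zt [ 0.001 -0.001 -1.   ] F [-3.8  0.1  5.9] op 0.21949884273226064 q [-28.  13.  -8.  70.  -0.  70.]
0.0 [ 0. -0.]
0.1 [ 4. -6.]
0.2 [  8. -12.]
0.3 [ 12. -17.]
0.4 [ 18. -21.]
0.5 [ 23. -26.]
0.6 [ 29. -29.]
0.7 [ 36. -32.]
0.8 [ 42. -34.]
0.9 [ 49. -36.]
1.0 [ 56. -37.]
1.1 [ 63. -37.]
1.2 [ 70. -37.]
1.3 [ 77. -35.]
1.4 [ 84. -34.]
1.5 [ 90. -31.]
1.6 [ 96. -28.]
1.7 [102. -24.]
1.8 [108. -20.]
1.9 [113. -15.]
2.0 [117. -10.]
2.1 [121.  -4.]
2.2 [125.   2.]
```

Emit:
play_rows(increments=[[[0,4,-6],[0,0,0]],[[0,8,-12],[0,0,0]],[[0,12,-17],[0,0,0]],[[0,18,-21],[0,0,0]],[[0,23,-26],[0,0,0]],[[0,29,-29],[0,0,0]],[[0,36,-32],[0,0,0]],[[0,42,-34],[0,0,0]],[[0,49,-36],[0,0,0]],[[0,56,-37],[0,0,0]],[[0,63,-37],[0,0,0]]])

```text
time: 9.22
position: [528.9, -188.1, 285.6]
orientation: [[0.146, 0.989, 0.003], [0.989, -0.146, -0.002], [-0.001, 0.003, -1.0]]
force: [-2.5, -2.7, 4.8]
opening: 0.216
```

Forces are low. I'll carry on to about 2.1; the shifts below are from a = 1.1.

Emit:
play_rows(increments=[[[0,7,0],[0,0,0]],[[0,14,2],[0,0,0]],[[0,21,3],[0,0,0]],[[0,27,6],[0,0,0]],[[0,33,9],[0,0,0]],[[0,39,13],[0,0,0]],[[0,45,17],[0,0,0]],[[0,50,22],[0,0,0]],[[0,54,27],[0,0,0]],[[0,58,33],[0,0,0]],[[0,58,33],[0,0,0]],[[0,58,33],[0,0,0]],[[0,58,33],[0,0,0]],[[0,58,33],[0,0,0]]])

```text
time: 10.38
position: [586.4, -196.6, 249.9]
orientation: [[0.146, 0.989, 0.002], [0.989, -0.146, -0.001], [-0.0, 0.002, -1.0]]
force: [4.4, -6.1, -2.8]
opening: 0.217
```

```bash
python3 - <<'E'
from h import *
s=st(); d=np.array(s['position'])-[465,-178.6,248.4]; print('x',d@[.989,-.147,0],'z',d[2])
im,_=snap('scene'); snap('top')
t=np.load('top.npz')['im']
a=cv2.resize(im[130:310,210:370],(533,600),interpolation=cv2.INTER_CUBIC)
b=cv2.resize(t[135:225,300:380],(266,300),interpolation=cv2.INTER_CUBIC)
cv2.imwrite('pics/s2.png',np.hstack([a,np.vstack([b,b*0])]))
E
```

```text
t 10.38 pos [ 586.4 -196.6  249.9] ytool -8.4 zt [ 0.002 -0.001 -1.   ] F [ 4.4 -6.1 -2.8] op 0.2172085694850173 q [-24.  27.  13.  76.   0.  74.]
x 122.68875714715027 z 1.5472270920254232
```

View pics/s2.png

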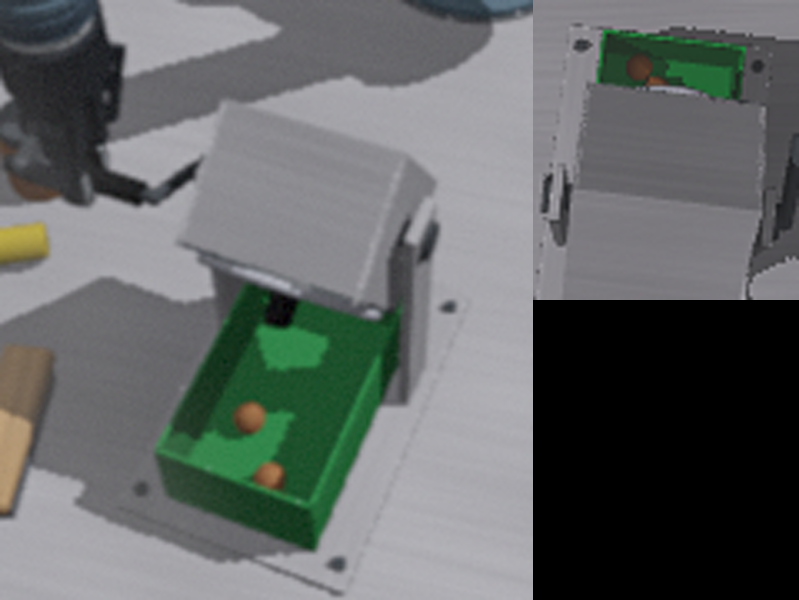

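Two balls are in the tub, at crop positions (250,418) and (270,476). The third isn't visible, so I'll rock the dispenser.

Emit:
play_rows(increments=[[[0,-8,-11],[0,0,0]],[[0,-19,-20],[0,0,0]],[[0,-25,-24],[0,0,0]],[[0,-13,-16],[0,0,0]],[[0,-4,-6],[0,0,0]],[[0,4,6],[0,0,0]],[[0,4,6],[0,0,0]],[[0,-8,-11],[0,0,0]],[[0,-19,-20],[0,0,0]],[[0,-25,-24],[0,0,0]],[[0,-13,-16],[0,0,0]],[[0,-4,-6],[0,0,0]],[[0,4,6],[0,0,0]],[[0,4,6],[0,0,0]],[[0,0,0],[0,0,0]],[[0,0,0],[0,0,0]],[[0,0,0],[0,0,0]],[[0,0,0],[0,0,0]]])

```text
time: 11.98
position: [586.5, -196.6, 249.8]
orientation: [[0.146, 0.989, 0.002], [0.989, -0.146, -0.001], [-0.0, 0.002, -1.0]]
force: [3.5, -6.7, 0.0]
opening: 0.221
```

```bash
python3 - <<'E'
from h import *
s=st(); d=np.array(s['position'])-[465,-178.6,248.4]; print('x',d@[.989,-.147,0],'z',d[2])
im,_=snap('scene'); snap('top')
t=np.load('top.npz')['im']
a=cv2.resize(im[130:310,210:370],(533,600),interpolation=cv2.INTER_CUBIC)
b=cv2.resize(t[135:225,300:380],(266,300),interpolation=cv2.INTER_CUBIC)
cv2.imwrite('pics/s3.png',np.hstack([a,np.vstack([b,b*0])]))
E
```

```text
t 11.98 pos [ 586.5 -196.6  249.8] ytool -8.4 zt [ 0.002 -0.001 -1.   ] F [ 3.5 -6.7  0. ] op 0.220691754875544 q [-24.  27.  13.  76.   0.  74.]
x 122.79245266784288 z 1.4247889079359197
```

View pics/s3.png

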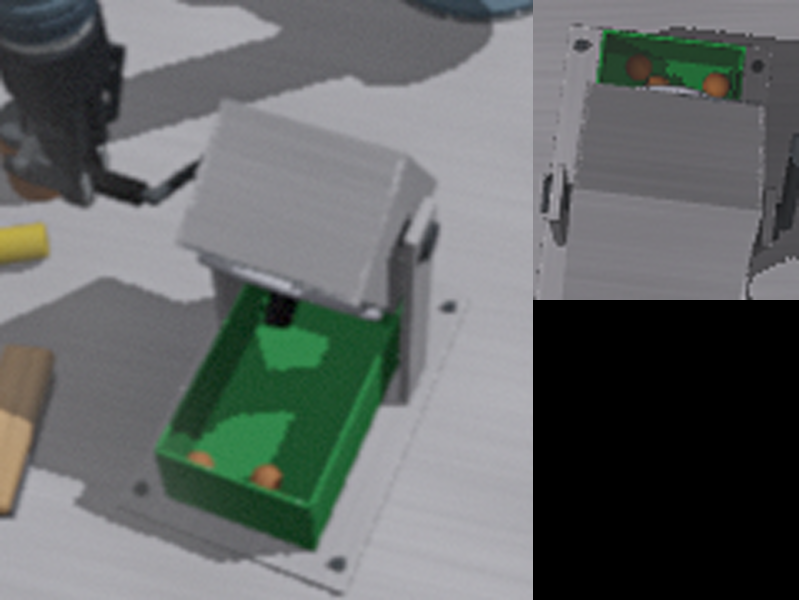

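The two views disagree: scene shows two balls and top shows perhaps three, 0.05 s apart. I'll look again after a short wait.

Emit:
play_rows(increments=[[[0,0,0],[0,0,0]],[[0,0,0],[0,0,0]],[[0,0,0],[0,0,0]],[[0,0,0],[0,0,0]],[[0,0,0],[0,0,0]],[[0,0,0],[0,0,0]]])

```text
time: 12.58
position: [586.5, -196.6, 249.8]
orientation: [[0.146, 0.989, 0.002], [0.989, -0.146, -0.001], [-0.0, 0.002, -1.0]]
force: [3.5, -6.1, 0.1]
opening: 0.218
```

```bash
python3 - <<'E'
from h import *
np.set_printoptions(precision=0,suppress=True)
for n in ('scene','top'):
    im,_=snap(n); x0,y0,x1,y1=((250,215,340,300) if n=='scene' else (300,135,380,190))
    hsv=cv2.cvtColor(im,cv2.COLOR_BGR2HSV)[y0:y1,x0:x1]
    m=((hsv[...,0]<22)&(hsv[...,1]>90)).astype('uint8')
    k,_,st_,c=cv2.connectedComponentsWithStats(m)
    for i in range(1,k):
        if st_[i,4]>2:
            u,v=c[i]+[x0,y0]; print(n,st_[i],c[i]+[x0,y0],onz(n,u,v,30),pt(n,int(round(u)),int(round(v))))
E
```

```text
scene [17 51  7  4 17] [270. 267.] [ 683. -103.   30.] [ 685. -101.   36.]
scene [36 55  8  6 41] [290. 273.] [686. -46.  30.] [690. -45.  35.]
top [29 17 12  8 49] [333. 156.] [703. -32.  30.] [702. -33.  32.]
top [51 22  8  7 46] [355. 160.] [ 687. -102.   30.] [ 687. -103.   34.]
```

Three balls resolved in the tub at about (705,−28), (686,−46) and (687,−103), all at floor height. The first is hidden from scene by the tub's end wall. I'll crank back upright.

Emit:
play_rows(increments=[[[0,-4,-6],[0,0,0]],[[0,-8,-11],[0,0,0]],[[0,-13,-16],[0,0,0]],[[0,-19,-20],[0,0,0]],[[0,-25,-24],[0,0,0]],[[0,-31,-27],[0,0,0]],[[0,-37,-30],[0,0,0]],[[0,-44,-31],[0,0,0]],[[0,-51,-33],[0,0,0]],[[0,-58,-33],[0,0,0]],[[0,-65,-33],[0,0,0]],[[0,-72,-32],[0,0,0]],[[0,-79,-30],[0,0,0]],[[0,-85,-28],[0,0,0]],[[0,-92,-25],[0,0,0]],[[0,-98,-22],[0,0,0]],[[0,-103,-17],[0,0,0]],[[0,-109,-13],[0,0,0]],[[0,-113,-8],[0,0,0]],[[0,-117,-2],[0,0,0]]])

```text
time: 14.35
position: [467.8, -179.0, 253.3]
orientation: [[0.146, 0.989, -0.002], [0.989, -0.146, -0.001], [-0.001, -0.002, -1.0]]
force: [-6.9, -4.5, 9.0]
opening: 0.22
```

Emit:
play_rows(increments=[[[0,-3,4],[0,0,0]],[[0,-5,7],[0,0,0]],[[0,-5,9],[0,0,0]],[[0,-5,9],[0,0,0]]])

```text
time: 14.68
position: [465.1, -178.6, 248.1]
orientation: [[0.145, 0.989, 0.005], [0.989, -0.145, -0.003], [-0.002, 0.005, -1.0]]
force: [-8.9, -1.2, 30.5]
opening: 0.218
```

It's hard on the upright stop (30 N up, same pose as at the start). I'll release and back off.

Emit:
play_rows(increments=[[[0,0,0],[0,0,0]],[[0,0,0],[0,0,0]],[[0,0,0],[0,0,0]],[[0,0,0],[0,0,0]],[[0,0,-35],[0,0,0]],[[0,0,-75],[0,0,0]],[[0,0,-115],[0,0,0]],[[0,0,-155],[0,0,0]],[[-90,-25,-155],[0,0,0]],[[-130,-25,-155],[0,0,0]],[[-170,-25,-155],[0,0,0]],[[-210,-25,-155],[0,0,0]],[[-250,-25,-155],[0,0,0]],[[-250,-25,-155],[0,0,0]],[[-250,-25,-155],[0,0,0]],[[-250,-25,-155],[0,0,0]]], gripper=-0.6)

```text
time: 16.02
position: [402.3, -423.8, 396.4]
orientation: [[0.149, 0.989, -0.002], [0.989, -0.149, 0.004], [0.004, -0.003, -1.0]]
force: [0.6, 0.7, -0.5]
opening: 0.803
```

```bash
python3 - <<'E'
from h import *
st(); t,_=snap('top'); s,_=snap('scene')
a=cv2.resize(t[135:250,290:450],None,fx=5,fy=5,interpolation=cv2.INTER_CUBIC)
cv2.imwrite('pics/f.png',a[:,:560])
for u,v in [(388,227),(400,228)]: print(pt('top',u,v))
b=cv2.resize(s[130:310,170:330],(533,600),interpolation=cv2.INTER_CUBIC); cv2.imwrite('pics/f2.png',b)
E
```

```text
t 16.02 pos [ 402.3 -423.8  396.4] ytool -8.6 zt [-0.002  0.004 -1.   ] F [ 0.6  0.7 -0.5] op 0.8025846705283444 q [-53.  25.  32.  97.   0.  46.]
[ 465.30326154 -153.79545945  258.28660555]
[ 462.02905838 -183.87465251  257.4369503 ]
```

View pics/f.png

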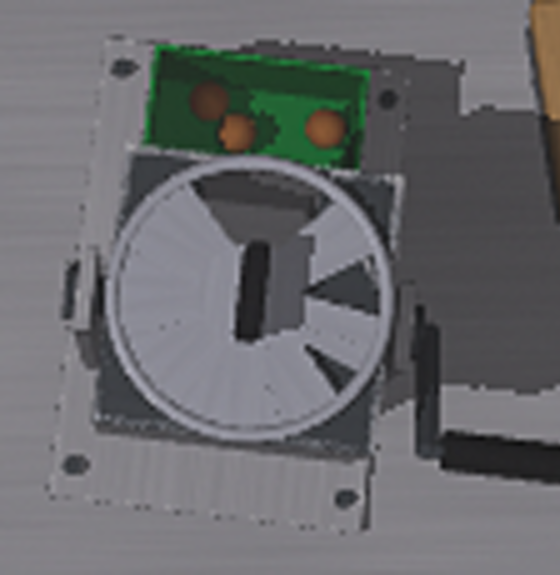

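View pics/f2.png

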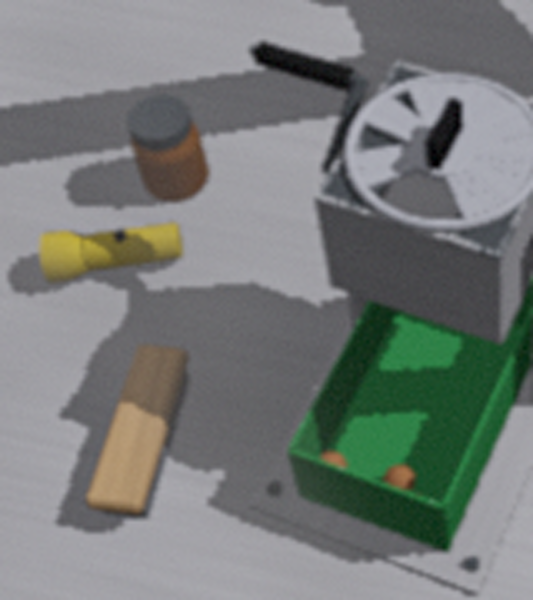

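The top view shows all three balls in the tub, at crop positions (210,100), (237,132) and (325,128). The hopper is upright with the handle back in its start place, the dial is square and the bystanders are unmoved.

```bash
python3 -c "
from cell import bot
print(bot.hand_in())"
```

```text
the job is handed in; nothing more can be done
None
```

The job is done and handed in at about 16 s of the 58 s allowed. I turned the dial about 57° clockwise by its knob so the wide opening lay over the mouth. Then I cranked the dispenser to about 2.1 rad and rocked it twice. After seeing all three balls in the tub, I cranked it back against the upright stop, let go and moved the arm clear.

**Final checks:**
- **Balls:** the top camera shows all three cedar balls in the green tub. The scene camera shows only two, because the tub's end wall hides the third.
- **Dispenser:** the crank handle measures at its starting position and height, so the hopper is fully upright. The dial looks square by eye; I last measured the gripper at its target angle to within about 0.1° just after letting go of the knob.
- **Tub and bystanders:** the tub is still under the dispenser. The torch, brush and jar look unmoved. I didn't look at the two tins again at the end, but the arm never went near them.
- **Forces:** the highest reading I saw was about 31 N, at the wrist, when pressing against the upright stop.

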